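# Press the lid home on a tin in the lid press

### The arm

A 7-joint arm with a two-finger parallel gripper is mounted at the origin on the work surface. World frame = base frame: x ahead of the robot, y to its left, z up, the work surface at z = 0. Lengths are in m, angles in rad, forces in N, time in s.
With the tool pointing down it reaches from about 0.425 to 0.925 m from the base axis. Payload 6.8 kg.
Tool frame: the origin (TCP) lies at the very end of the fingers, on their centre line; the grasp point (between the pads) lies 19 mm behind it (grip_point_offset is the distance from the TCP to the grasp point, in m); z points along the fingers, y is the line along which they close (so a half turn about z gives the same grasp; the last joint's range is limited). The gripper opens to 85 mm and grips with 20 to 120 N. Pads are 22 mm wide; open, the fingers measure 114 mm over their backs; the gripper's body (76 mm by 85 mm) begins 54 mm behind the grasp point. The pads swing forward as they close: fully open they stand 13 mm farther back than shut.
Start: joints at [1.016, 0.477, 0.022, 1.555, -0.011, 1.109, -0.083], TCP at [0.292, -0.609, 0.231] pointing down, gripper open.
Joint ranges: [-2.96, 2.96], [-0.34, 2.1], [-1.41, 1.46], [0.24, 2.44], [-1.37, 4.51], [0.17, 1.92], [-2.96, 2.96]. Speed limits (rad/s): [2.39, 2.39, 3.14, 3.14, 3.14, 3.14, 3.14].

### API

Orientations are given as a unit quaternion [w, x, y, z].
In Python, from station import * gives the robot as it stands.
- The arm moves only by the tool carry_out, never from a script. Its argument "rows" is text: rows parted by semicolons, each of 4 numbers parted by spaces: the shift along the world's x, y, z in mm, then the turn about the world's z in degrees. In form: dx dy dz yaw; .... A call has 1 to 10 rows; each row shifts and turns the commanded pose from where the row before left it; what a row does not reach is not made up. A row lasts 1/8 s, in which the tool goes at most 62.5 mm and 10.7 degrees, less where a joint would pass 70% of its speed; a pose out of reach is approached as far as the arm can. A call is refused whole if a number of a shift passes 62.5 or a number of a turn 10.7, either way. A call with a gripper value outside its range is refused whole. "claw" is the finger opening in mm, from 0 to 85.4, set as the call begins (left out, the last holds). The fingers move at their own pace and stop on an object; "force" is the grip in N (left out, the last holds). Time passes only in rows, so rows that do not move let the fingers close. It gives the time, the measured TCP pose, the force, the opening and the grip force at its end, in the units of the state.
- get_obs(): the state, without advancing time (a new reading comes with each control period).
- read_camera(name): name is "scene" or "side" or "wrist"; returns a dict with "img" (480x640x3 uint8, blue, green, red), "fov_y" (degrees; the focal length in pixels is half the picture's height over the tangent of half this angle, whatever the lens; pixels are square), "cx", "cy" (the principal point, pixels), "world_to_cam" (4x4, takes a point from world to camera coordinates). Camera axes: x right, y up, looking along -z (the intrinsics and any distortion apply to the point x, -y, -z); pixel columns grow to the right and rows downward; lengths in m; the calibration is good to about 2 mm. A picture is of the moment at which its call begins. There is no depth.
- hand_in(): hands the job in; it is judged then, once.
Trained networks look in the newest picture that a camera, given by its name, has taken for a name from the list of things; names that differ only in an ending like _2 or _b are one class to them, and where a whole thing is asked for, a point or a joint stands for the part that bears it (a point fixed in the world has none). Each returns a list of dicts, best first, with "confidence" (0 to 1); they miss things now and then, are a little off and sometimes report something else, mostly with a low value. They report only what shows in the picture. A call takes as long as a camera call. They do not tell look-alikes from the thing itself.
- recognise(camera, thing): "centre" ([column, row] in pixels, amid what is visible of it).
- outline_of(camera, thing): "pixels" (480x640 bool, what is visible of it) and "centre" ([column, row] in pixels, amid what is visible of it).
- place_of(camera, thing): "centre" ([column, row] in pixels: a listed point, or the origin of a listed thing).
The state is a dict: "t": time; "q": joint angles; "joint_vel": joint speeds; "joint_torque": joint torques, N m; "eef_pos": TCP position; "tool_rot": TCP orientation; "contact_force": force on the tool from outside, world axes, zero at the start; "torque": the same for the moment, N m; "gripper_width": opening from 0.0 (shut) to 1.0 (fully open); "grasp_force": force on a finger pad.
Only numpy, scipy, OpenCV 4.12 (cv2) and the standard library are available. Lean on these libraries where they do the work, as an engineer would, in place of code of your own. Each camera call takes 0.05 s, during which the arm holds its last target. There are 200 camera calls.

### The job

The squat tin has its lid standing proud. Slide it along the bench, upright, fully into the V of the lid press, swing the keeper bar fully shut behind it, and only then push the press's plunger all the way down to its stop so the lid goes home. Let the plunger spring back up, leave the tin in the press with the keeper shut, and leave the other things on the bench where they are.

Things in the scene. Friction and masses are not known exactly. Their poses are not given: they have to be found in the camera images.
- tin: the squat tin, 104 mm diameter, standing loose on the bench; rim 79 mm high; its lid stands 9.5 mm proud of the rim, so 88.5 mm high over all. 0.5 kg. Too wide to grasp: push it. Origin at the centre of its underside, z up
- tin_lid (a joint): how far the lid has been pushed down into the tin, m: 0 = standing proud, about 0.009 = pushed home by the press. It slides stiffly (about 4 N) and stays where it is left
- lid_top (a point): centre of the top of the tin's flat round lid (91 mm diameter)
- press: the lid press, fixed to the bench. Origin at bench level on its plunger's axis; its x axis points from the open mouth into the press, z up. Two jaws 45 mm high form a V behind the axis; feet 14 mm high, x = -50 to 140, inner faces y = +-81 mm. Column x = 100 to 140, y +-32, 175 mm high; overhang arm with guide bush (50 mm diameter on the axis) from 140 to 180 mm up
- nest (a point): where the centre of the tin's underside lies when the tin rests against both V jaws: on the plunger's axis at bench level, same axes as the press
- plunger (a joint): how far the spring plunger is pressed, m: 0 = up, 0.028 = at its stop. Needs about 5 N to start, 11 N at the stop, plus about 4 N for a lid; springs back by itself
- plunger_top (a point): centre of the top of the plunger's black mushroom head, 60 mm diameter, 228 mm above the bench when up. Under the overhang the plunger carries a round pad of 76 mm diameter, underside 108 mm above the bench when up, 80 mm at the stop
- keeper (a joint): angle of the keeper bar, rad: 0 = shut, lying along the press's y axis across the mouth behind the tin; about 1.6 = standing straight out of the press along its -x. Opening turns it counter-clockwise from above. Stays where it is left (needs under 1 N at its end)
- keeper_hinge (a point): the keeper's vertical hinge pin, at mid-height of the bar, 46 mm above the bench, at x = -70, y = -105 mm in the press's frame (on a block 34 x 34 x 30 mm)
- keeper_end (a point): on the bar's centre line 180 mm from the hinge, 46 mm above the bench, under a small black knob (16 mm diameter, top at 75 mm). The bar is 190 mm long, 12 mm thick, and reaches from 35 to 57 mm above the bench
- spray_a: spray can, 66 mm diameter, 195 mm tall, white; bystander. Origin under its centre
- spray_b: spray can, 66 mm diameter, 195 mm tall, red; bystander. Origin under its centre
- tall_tin: slim closed tin, 72 mm diameter, 125 mm tall; bystander. Origin under its centre
- tape: roll of masking tape lying flat, 104 mm outside diameter, 30 mm high; bystander. Origin under its centre
- brush: paint brush lying flat; bystander
- scraper: scraper lying flat; bystander
- tray: small open plastic tray 120 x 160 x 50 mm; bystander. Origin under its centre
Not all that is in view belongs to the job. What is shaped like the tin but green is not meant.

How it is judged:
On the way, in this order (a step that is already met when the one before it is completed fails the run):
1. the tin stands in the V of the press (horizontal distance between tin and nest below 0.01 m and angle between tin's own z axis and vertical below 0.06 rad), for 0.2 s.
2. the keeper is shut behind the tin (all of step 1 and value of joint keeper below 0.1 rad), for 0.2 s.
3. the plunger is at its stop and the lid is home, tin in the V and keeper shut (all of step 2 and value of joint plunger above 0.0255 m and value of joint tin_lid above 0.007 m), for 0.1 s.
At the end, for the whole second after the job is handed in: The tin stands upright (within 0.06 rad) and at rest within 10 mm of the nest point, its lid is pressed in by more than 7 mm, the keeper is within 0.10 rad of shut, and the plunger is back up (within 3 mm) (all of step 2 and value of joint plunger below 0.003 m and value of joint tin_lid above 0.007 m and linear speed of tin below 0.02 m/s); the robot touches nothing.
It fails at once if the lid is pushed in (over 4 mm) before the tin is in the V and the keeper shut (value of joint tin_lid above 0.004 m and not ((horizontal distance between tin and nest below 0.01 m and angle between tin's own z axis and vertical below 0.06 rad) and value of joint keeper below 0.1 rad)).
It fails at once if the tin is tipped by more than 0.35 rad (angle between tin's own z axis and vertical above 0.35 rad).
It fails at once if another thing on the bench is moved by more than 30 mm (distance of any of spray_a, spray_b, tall_tin, tape, brush, scraper, tray from where it was at the start of the episode above 0.03 m).
It also fails if it takes over 72 s, if anything falls off the work surface, if the arm or the gripper's body presses on something with over 40 N, if the wrist force passes 120 N, or if a joint passes its speed limit or range.

## Working session

There is one attempt and no reset: what is moved stays moved. The work goes in short steps, Python scripts to look and compute and a tool call to move; the robot and the scene stay as the last step left them, time stands still between calls to the robot, and variables do not carry over. Pictures are saved under pics/ and viewed, at most 10 in all, crops included, and the job is handed in when it is done.

Besides the shell and the picture viewer there is one more tool, called as name(argument=value, ...) on one line, values as JSON. carry_out: Moves the arm, as the interface text tells. Its arguments: {"type":"object","properties":{"rows":{"type":"string"},"claw":{"type":"number"},"force":{"type":"number"}},"required":["rows"]}

```bash
mkdir -p pics
cat > h.py <<'E'
from station import *
import numpy as np, cv2
def cam(n):
    return read_camera(n)
def proj(c,P):
    f=240/np.tan(np.radians(c["fov_y"])/2)
    p=c["world_to_cam"]@np.r_[P,1]
    return np.array([c["cx"]+f*p[0]/-p[2], c["cy"]-f*p[1]/-p[2]])
def ray(c,px,z):
    f=240/np.tan(np.radians(c["fov_y"])/2)
    M=np.linalg.inv(c["world_to_cam"])
    d=M[:3,:3]@np.array([(px[0]-c["cx"])/f,-(px[1]-c["cy"])/f,-1]); o=M[:3,3]
    return o+d*(z-o[2])/d[2]
E
python3 - <<'E'
from h import *
Z=dict(tin=0,lid_top=.0885,press=0,nest=0,plunger_top=.228,keeper_hinge=.046,keeper_end=.046,spray_a=0,tall_tin=0,tape=0,tray=0,brush=0,scraper=0)
ims=[]
for n in("scene","side","wrist"):
    c=cam(n);cv2.imwrite(f"pics/{n}0.png",c["img"]);print(n,{k:v for k,v in c.items() if k not in("img","world_to_cam")},np.linalg.inv(c["world_to_cam"])[:3,3].round(3))
    if n=="wrist":continue
    for t,z in Z.items():
        for r in place_of(n,t)[:3]:
            print(t,np.round(r["centre"]),round(r["confidence"],2),ray(c,r["centre"],z)[:2].round(3))
print(get_obs())
E
```

```text
scene {'fov_y': 50.46816403697347, 'cx': 316.426795402211, 'cy': 239.25299988158469} [ 1.127 -0.421  1.119]
tin [298. 260.] 0.9 [0.503 0.016]
tin [303. 199.] 0.88 [0.343 0.155]
lid_top [297. 243.] 0.61 [0.511 0.011]
lid_top [301. 175.] 0.61 [0.33  0.161]
press [351. 256.] 0.88 [0.581 0.134]
nest [349. 255.] 0.68 [0.575 0.131]
keeper_hinge [327. 286.] 0.93 [0.635 0.006]
keeper_end [254. 297.] 0.67 [ 0.549 -0.151]
keeper_end [349. 251.] 0.26 [0.589 0.117]
keeper_end [174. 395.] 0.19 [ 0.644 -0.421]
spray_a [377. 184.] 0.95 [0.431 0.366]
spray_a [384. 298.] 0.62 [0.73  0.116]
tall_tin [176. 394.] 0.89 [ 0.623 -0.416]
tall_tin [297. 240.] 0.64 [0.45  0.051]
tape [147. 346.] 0.83 [ 0.481 -0.413]
tape [384. 300.] 0.71 [0.734 0.114]
tape [376. 180.] 0.68 [0.418 0.372]
tray [139. 302.] 0.7 [ 0.359 -0.373]
brush [234. 400.] 0.69 [ 0.715 -0.321]
scraper [452. 231.] 0.93 [0.69  0.408]
side {'fov_y': 45.25517100728312, 'cx': 322.9453418451533, 'cy': 236.2812195250457} [-0.189  0.893  0.892]
tin [339. 297.] 0.62 [0.51  0.017]
tin [360. 360.] 0.56 [0.341 0.158]
lid_top [358. 330.] 0.84 [0.345 0.16
[... 872 characters left out ...]
3 ,  0.02240073,  1.55541045, -0.01149654,
        1.10929384, -0.08311106]), 'joint_vel': array([ 4.44672258e-05,  1.59588269e-04, -6.36579330e-04, -9.61551738e-04,
       -7.46276011e-04,  8.50133184e-04, -2.55477853e-04]), 'joint_torque': array([-6.37429112e-04, -5.96315682e+01,  1.60606563e+00, -2.81545061e+01,
        1.23899512e-02,  1.56054622e-03,  2.25951942e-05]), 'eef_pos': array([ 0.29166064, -0.60875089,  0.2313127 ]), 'tool_rot': array([1.30729806e-05, 9.75154226e-01, 2.21527053e-01, 9.56622295e-06]), 'contact_force': array([-0.34747007, -0.35875825, -0.07879115]), 'torque': array([-0.01616683, -0.0085491 ,  0.00841244]), 'grasp_force': 0.0, 'gripper_width': 0.9994385026171132}
```

```bash
python3 -c "
import cv2,numpy as np
a=cv2.imread('pics/scene0.png');b=cv2.imread('pics/side0.png')
cv2.imwrite('pics/crop.png',np.hstack([cv2.resize(a[140:340,230:430],(400,400),interpolation=2),cv2.resize(b[180:400,220:440],(400,400),interpolation=2)]))"
```

```text
(no output)
```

View pics/scene0.png

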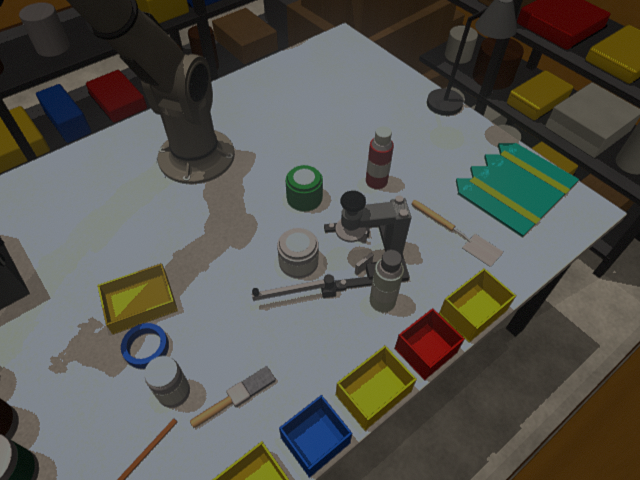

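View pics/crop.png

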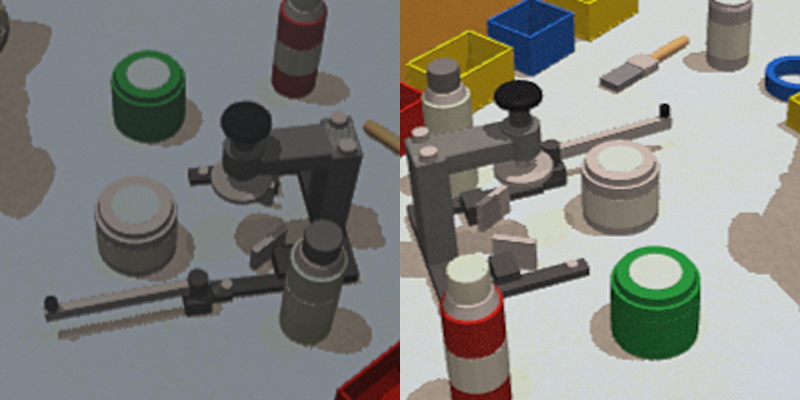

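Look-alikes for the tin: silver/white tin at (298,252), the green tin at (303,190), and the tall tin at (167,382). By the description I choose the silver one at (298,252). The crop confirms it is squat with its lid proud. The keeper stands open at (255,293)→(330,285), and the press's plunger is at (352,205).

```bash
cat > fit.py <<'E'
from h import *
from scipy.optimize import least_squares
def loc(p,P): # press frame -> world
    c,s=np.cos(p[2]),np.sin(p[2]); return np.array([p[0]+c*P[0]-s*P[1],p[1]+s*P[0]+c*P[1],P[2]])
def model(p):
    a=p[3]+np.pi/2
    L=dict(press=(0,0,0),nest=(0,0,0),plunger_top=(0,0,.228),keeper_hinge=(-.07,-.105,.046),
      keeper_end=(-.07+.18*np.cos(a),-.105+.18*np.sin(a),.046))
    M={k:loc(p,v) for k,v in L.items()}
    M["tin"]=np.array([p[4],p[5],0]);M["lid_top"]=np.array([p[4],p[5],p[6]]);return M
def fit(p0,n=2,cams=("scene","side"),lid=.0885):
    obs=[];p0=np.r_[p0[:6],lid]
    for _ in range(n):
        for cn in cams:
            c=cam(cn)
            for t,P in model(p0).items():
                for r in place_of(cn,t):
                    if r["confidence"]>.3 and np.hypot(*(r["centre"]-proj(c,P)))<25: obs.append((c,t,np.array(r["centre"])));break
    res=lambda p:np.concatenate([proj(c,model(np.r_[p,lid])[t])-u for c,t,u in obs])
    s=least_squares(res,p0[:6],loss="soft_l1",f_scale=1.5)
    return s.x,[(t,np.round(r,1).tolist()) for (c,t,u),r in zip(obs,res(s.x).reshape(-1,2))]
def topress(p,P):
    c,s=np.cos(p[2]),np.sin(p[2]);d=np.array(P[:2])-p[:2];return np.array([c*d[0]+s*d[1],-s*d[0]+c*d[1]])
E
python3 - <<'E'
from fit import *
x,r=fit([.578,.126,.99,1.6,.507,.014],3)
print(x.round(4),np.degrees(x[2:4]));print(r);print(topress(x,x[4:6]))
np.save("p.npy",x)
E
```

```text
[0.5725 0.1287 1.0654 1.6435 0.5085 0.0128] [61.0415401  94.16312465]
[('press', [-2.0, 1.3]), ('nest', [-2.8, 2.0]), ('plunger_top', [-1.5, -1.4]), ('keeper_hinge', [2.7, -1.8]), ('keeper_end', [2.3, -0.6]), ('lid_top', [-0.5, -0.2]), ('press', [0.5, 0.6]), ('nest', [0.9, -2.7]), ('plunger_top', [-1.8, 1.0]), ('keeper_hinge', [2.1, 0.3]), ('keeper_end', [2.2, -1.4]), ('tin', [3.2, -0.0]), ('lid_top', [-0.2, 0.6]), ('press', [-1.4, 4.0]), ('nest', [-1.1, 0.2]), ('plunger_top', [1.9, 2.0]), ('keeper_hinge', [3.4, -1.4]), ('keeper_end', [-0.6, -0.8]), ('tin', [0.8, 1.7]), ('lid_top', [2.1, -1.4]), ('press', [0.7, 1.4]), ('nest', [-2.9, -0.7]), ('plunger_top', [-2.0, 3.3]), ('keeper_hinge', [1.3, 1.2]), ('keeper_end', [1.9, -1.2]), ('tin', [0.4, -1.3]), ('lid_top', [1.6, -2.3]), ('nest', [-1.6, 1.8]), ('plunger_top', [2.5, 2.0]), ('keeper_hinge', [2.8, -3.8]), ('keeper_end', [1.9, 0.4]), ('tin', [0.9, 0.9]), ('lid_top', [1.3, -0.7]), ('press', [-0.8, 2.6]), ('nest', [-0.5, -1.9]), ('plunger_top', [3.0, 3.8]), ('keeper_hinge', [-0.1, -3.1]), ('keeper_end', [-0.0, -2.5]), ('tin', [1.3, -0.8]), ('lid_top', [-0.8, 1.6])]
[-1.32356091e-01 -1.01851777e-04]
```

carry_out(rows="15 51 7 -5.5;15 51 7 -5.5;15 51 7 -5.5;15 51 7 -5.5;15 51 7 -5.5;15 51 7 -5.5;15 51 7 -5.5;15 51 7 -5.5;15 51 7 -5.5;15 51 7 -5.5")

```text
t: 5.1
eef_pos: [0.442, -0.0971, 0.3019]
tool_rot: [0.0, 0.967, -0.255, 0.001]
contact_force: [-0.1, -0.4, 1.1]
gripper_width: 1.0
grasp_force: 0.0
```

Run:
```python
from fit import *
p=np.load("p.npy")
o=get_obs();print(o["eef_pos"].round(4),o["contact_force"].round(2),o["t"])
x,r=fit(p,3,("wrist",))
c=cam("wrist");cv2.imwrite("pics/w1.png",c["img"]);print(np.linalg.inv(c["world_to_cam"]).round(3))
print(x.round(4),np.degrees(x[2:4]));print(r);print(topress(x,x[4:6]))
x,r=fit(p,2,("scene","side","wrist"))
print(x.round(4),np.degrees(x[2:4]));print(r);print(topress(x,x[4:6]))
```

```text
[ 0.442  -0.0971  0.3019] [-0.13 -0.39  1.1 ] 5.1
[[-0.49   0.827  0.276  0.513]
 [-0.872 -0.465 -0.154 -0.138]
 [ 0.001 -0.316  0.949  0.444]
 [ 0.     0.     0.     1.   ]]
[0.5758 0.1267 1.047  1.6393 0.5102 0.0119] [59.98713997 93.92541297]
[('keeper_hinge', [-1.4, 0.6]), ('keeper_end', [2.0, 0.0]), ('tin', [0.9, 1.0]), ('lid_top', [-2.6, -0.8]), ('keeper_hinge', [-0.2, 0.3]), ('keeper_end', [2.5, -0.2]), ('tin', [0.1, -0.7]), ('lid_top', [-1.5, 0.3]), ('keeper_hinge', [-2.7, -0.4]), ('tin', [1.2, 0.8]), ('lid_top', [1.2, -0.3])]
[-0.13228294 -0.00065694]
[0.5745 0.128  1.0509 1.6509 0.5094 0.0123] [60.21358466 94.586836  ]
[('press', [-1.6, 3.1]), ('nest', [-0.4, 5.9]), ('plunger_top', [-1.3, 2.9]), ('keeper_hinge', [1.9, -1.8]), ('tin', [-0.4, -0.2]), ('lid_top', [0.6, 0.4]), ('press', [0.1, 1.4]), ('nest', [-1.9, -1.8]), ('plunger_top', [0.7, -0.7]), ('keeper_hinge', [4.1, 0.0]), ('keeper_end', [1.6, -1.0]), ('tin', [0.7, 1.2]), ('lid_top', [2.9, -1.1]), ('keeper_hinge', [-1.3, 1.3]), ('keeper_end', [1.3, -0.3]), ('tin', [-0.4, -1.4]), ('lid_top', [0.8, 0.3]), ('press', [2.1, 1.3]), ('nest', [-2.1, 0.9]), ('plunger_top', [2.7, -0.4]), ('keeper_hinge', [0.2, -1.2]), ('keeper_end', [1.0, -0.0]), ('tin', [1.0, 1.6]), ('lid_top', [-0.3, 0.0]), ('nest', [0.4, -4.8]), ('plunger_top', [1.3, 1.9]), ('keeper_hinge', [0.7, -2.3]), ('keeper_end', [-0.6, -3.1]), ('tin', [2.7, 2.3]), ('lid_top', [-0.1, -2.0]), ('keeper_hinge', [-1.9, 0.3]), ('keeper_end', [-0.1, 0.6]), ('lid_top', [-2.2, 0.5])]
[-0.13275601 -0.00098797]
```

View pics/w1.png

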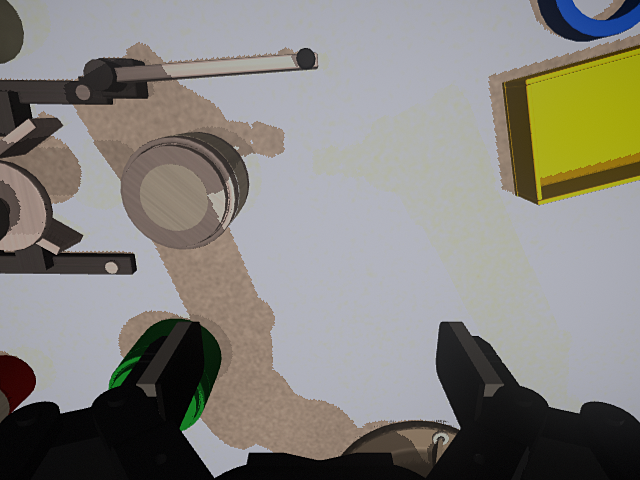

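carry_out(rows="4 -2 -40 0;0 0 -50 0;0 0 -50 0;0 0 -50 0;0 0 -40 0;0 0 -30 0;0 0 -17 0;0 0 0 0", claw=60)

```text
t: 9.75
eef_pos: [0.4449, -0.1006, 0.0233]
tool_rot: [0.0, 0.967, -0.254, -0.001]
contact_force: [0.3, 0.7, 0.1]
gripper_width: 0.702
grasp_force: 0.0
```

carry_out(rows="5 9 0 0;5 9 0 0;2.5 4.5 0 0;2.5 4.5 0 0;2.5 4.5 0 0;2.5 4.5 0 0;0 0 0 0")

```text
t: 10.62
eef_pos: [0.466, -0.0648, 0.0247]
tool_rot: [0.0, 0.967, -0.254, 0.0]
contact_force: [0.0, -2.9, 2.8]
gripper_width: 0.705
grasp_force: 1.6
```

```bash
cat > st.py <<'E'
from fit import *
p=np.array([.5745,.128,1.051,1.65,.5094,.0123])
import sys
x0=np.array([float(v) for v in sys.argv[1:3]]); p[4:6]=x0
o=get_obs();print(o["eef_pos"].round(4),o["contact_force"].round(2),o["t"])
x,r=fit(p,2,("scene","side","wrist"));print(x.round(4),[t for t in r if t[0] in("tin","lid_top")])
print("tin in press",topress(p,x[4:6]).round(4),topress(x,x[4:6]).round(4),"tcp",topress(p,o["eef_pos"]).round(4))
E
python3 st.py .5144 .0213
```

```text
[ 0.466  -0.0648  0.0247] [ 0.01 -2.92  2.77] 10.625
[0.571  0.129  1.0465 1.6673 0.5207 0.0365] [('tin', [-0.1, 0.1]), ('lid_top', [0.7, 0.7]), ('tin', [1.9, 0.9]), ('lid_top', [0.5, -1.4]), ('tin', [0.2, -1.4]), ('lid_top', [2.1, 1.5]), ('lid_top', [0.5, 0.3])]
tin in press [-0.1061  0.0013] [-0.1053 -0.0027] tcp [-0.2212 -0.0016]
```

carry_out(rows="4 7 0 0;4.5 8 0 0;4.5 8 0 0;4.5 8 0 0;4.5 8 0 0;4.5 8 0 0;4.5 8 0 0;3.5 6 0 0;2 3.5 0 0;0 0 0 0")

```text
t: 14.28
eef_pos: [0.5017, -0.0002, 0.0241]
tool_rot: [0.0, 0.967, -0.254, -0.0]
contact_force: [-1.4, -2.8, 2.0]
gripper_width: 0.7
grasp_force: 1.6
```

```bash
python3 st.py .557 .101;python3 -c "
from h import *
a=cam('wrist')['img'];b=cam('side')['img']
cv2.imwrite('pics/m2.png',np.hstack([cv2.resize(a,(480,360)),cv2.resize(b[190:370,220:380],(320,360))]))"
```

```text
[ 5.017e-01 -2.000e-04  2.410e-02] [-1.45 -2.82  2.03] 14.275
[0.5733 0.1281 1.0551 1.6459 0.5567 0.1   ] [('tin', [2.0, 3.2]), ('lid_top', [1.7, 1.5]), ('tin', [3.4, -1.0]), ('lid_top', [1.7, -0.8]), ('tin', [-1.9, 0.5]), ('tin', [-0.3, 0.6]), ('lid_top', [1.0, 2.2]), ('tin', [1.3, 0.6]), ('lid_top', [2.7, -0.6]), ('tin', [0.7, 0.2])]
tin in press [-0.0331  0.0016] [-0.0326  0.0007] tcp [-0.1474 -0.0005]
```

View pics/m2.png

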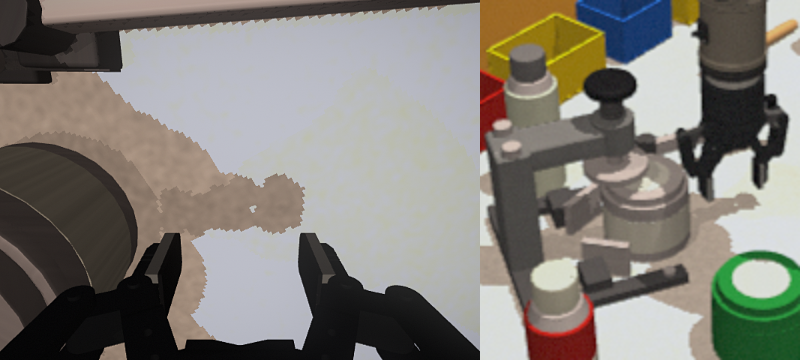

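carry_out(rows="3 5.5 0 0;3.5 6 0 0;3.5 6 0 0;2 3.5 0 0;1 1.8 0 0;1 1.8 0 0;0 0 0 0")

```text
t: 17.65
eef_pos: [0.5163, 0.0244, 0.0243]
tool_rot: [-0.0, 0.967, -0.254, 0.0]
contact_force: [-2.1, -3.5, -1.2]
gripper_width: 0.704
grasp_force: 1.5
```

carry_out(rows="1 1.7 0 0;1 1.7 0 0;0 0 0 0")

```text
t: 18.02
eef_pos: [0.5187, 0.0272, 0.0245]
tool_rot: [0.0, 0.967, -0.254, 0.0]
contact_force: [-1.0, -4.7, 0.9]
gripper_width: 0.701
grasp_force: 2.4
```

```bash
python3 st.py .5735 .127
```

```text
[0.5187 0.0272 0.0245] [-0.99 -4.7   0.89] 18.025
[0.5752 0.1289 1.0403 1.6773 0.5698 0.1291] [('tin', [2.0, 3.4]), ('lid_top', [-3.3, -1.5]), ('tin', [2.6, -0.8]), ('lid_top', [-1.5, -1.9]), ('tin', [-1.1, -0.0]), ('tin', [0.1, 1.1]), ('lid_top', [0.9, 1.2]), ('tin', [3.0, -1.0]), ('lid_top', [1.1, 0.7]), ('tin', [0.5, 0.6])]
tin in press [-0.0014  0.0046] [-0.0025  0.0047] tcp [-0.1152 -0.0016]
```

carry_out(rows="1 1.7 0 0;0 0 0 0")

```text
t: 20.68
eef_pos: [0.5198, 0.0276, 0.0246]
tool_rot: [0.001, 0.967, -0.255, 0.001]
contact_force: [-1.2, -8.5, 1.8]
gripper_width: 0.704
grasp_force: 3.6
```

carry_out(rows="1 1.7 0 0;0 0 0 0")

```text
t: 20.92
eef_pos: [0.5208, 0.0278, 0.0246]
tool_rot: [0.001, 0.967, -0.256, 0.001]
contact_force: [-0.6, -13.2, 2.9]
gripper_width: 0.705
grasp_force: 4.3
```

carry_out(rows="1 1.7 0 0;0 0 0 0")

```text
t: 21.18
eef_pos: [0.5216, 0.0293, 0.0246]
tool_rot: [0.001, 0.967, -0.256, 0.001]
contact_force: [-1.2, -12.4, 2.9]
gripper_width: 0.7
grasp_force: 3.2
```

carry_out(rows="1.5 0.4 0 0;1.5 0.4 0 0;1.5 0.4 0 0;0 0 0 0")

```text
t: 21.68
eef_pos: [0.525, 0.0296, 0.0243]
tool_rot: [0.002, 0.967, -0.256, -0.0]
contact_force: [-3.1, -15.3, 5.2]
gripper_width: 0.703
grasp_force: 1.1
```

```bash
python3 st.py .5745 .128
```

```text
[0.525  0.0296 0.0243] [ -3.06 -15.28   5.2 ] 21.675
[0.5756 0.1291 1.033  1.6906 0.5755 0.131 ] [('tin', [1.2, 4.8]), ('lid_top', [2.7, 3.7]), ('tin', [2.6, -2.5]), ('lid_top', [-0.5, 1.0]), ('tin', [-1.3, 1.0]), ('tin', [0.1, 5.5]), ('lid_top', [1.5, 2.7]), ('tin', [3.8, -1.5]), ('lid_top', [1.3, -0.2]), ('tin', [0.9, 0.2])]
tin in press [0.0031 0.0007] [0.0015 0.0011] tcp [-0.11   -0.0059]
```

carry_out(rows="1.5 0.4 0 0;1.5 0.4 0 0;0 0 0 0")

```text
t: 24.45
eef_pos: [0.5255, 0.029, 0.0236]
tool_rot: [0.004, 0.967, -0.256, -0.002]
contact_force: [-7.0, -18.7, 3.7]
gripper_width: 0.705
grasp_force: 0.8
```

carry_out(rows="-3 -5 0 0;-6 -11 0 0;-7 -13 0 0;-7 -13 0 0;-7 -13 20 0;0 0 40 0;0 0 40 0;10 -10 0 0;30 -30 0 0;35 -35 0 0", claw=0)

```text
t: 25.7
eef_pos: [0.5738, -0.0963, 0.1235]
tool_rot: [0.0, 0.967, -0.253, -0.0]
contact_force: [0.0, 0.7, -0.8]
gripper_width: -0.002
grasp_force: 0.0
```

```bash
python3 st.py .5745 .128; python3 -c "
from h import *
a=cam('scene')['img'];b=cam('side')['img']
cv2.imwrite('pics/m3.png',np.hstack([cv2.resize(a[150:330,220:420],(400,360)),cv2.resize(b[190:370,220:420],(400,360))]))"
```

```text
[ 0.5738 -0.0963  0.1235] [ 0.04  0.67 -0.79] 25.7
[0.5746 0.1277 1.0505 1.6509 0.5754 0.1307] [('tin', [-1.2, 1.9]), ('lid_top', [3.0, -0.4]), ('tin', [1.9, -2.0]), ('lid_top', [0.7, 0.7]), ('tin', [-1.4, -0.3]), ('tin', [-2.6, 3.9]), ('lid_top', [-0.6, 1.1]), ('tin', [3.4, 0.2]), ('lid_top', [3.5, -1.2]), ('tin', [-1.3, 2.4])]
tin in press [0.0028 0.0006] [0.003  0.0008] tcp [-0.195  -0.1108]
```

View pics/m3.png

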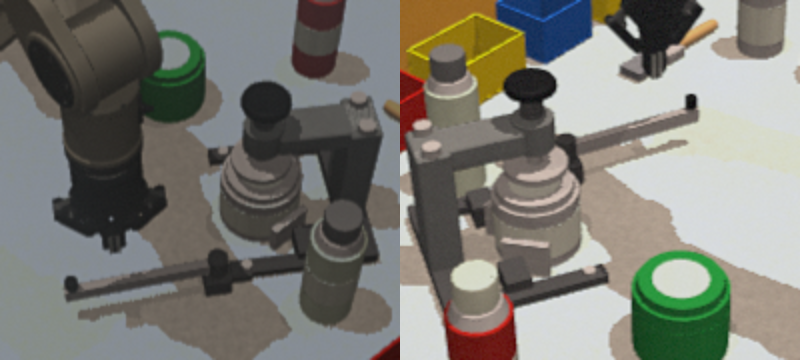

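carry_out(rows="15 -20 0 0;16 -21 0 0;0 0 -35 0;0 0 -35 0;0 0 -14 0;0 0 0 0")

```text
t: 28.95
eef_pos: [0.6042, -0.136, 0.0398]
tool_rot: [0.0, 0.967, -0.254, -0.001]
contact_force: [0.8, 0.7, 0.6]
gripper_width: -0.003
grasp_force: 0.0
```

Run:
```python
from fit import *
p=np.array([.5745,.128,1.051]);o=get_obs();print(o["q"].round(2),topress(p,o["eef_pos"]))
H=np.array([-.07,-.105])
def T(th,d,r=.145):
    f=np.pi/2+th;return loc(p,np.r_[H+r*np.array([np.cos(f),np.sin(f)])+d*np.array([-np.sin(f),np.cos(f)]),0])[:2]*1000
ths=np.radians(np.r_[94.6,94.6,88,80,72,64,56,48,40,32,24,16,10,5,2])
ds=np.r_[.028,.02,[.02]*13]
c=o["eef_pos"][:2]*1000
for th,d in zip(ths,ds):
    t=T(th,d);print(round(np.degrees(th),1),(t-c).round(1));c=t
```

```text
[ 0.22  0.62 -0.14  1.82  0.12  0.71 -2.07] [-0.21435429 -0.15690552]
94.6 [-9.7  7.9]
94.6 [-7.2  3.4]
88.0 [-15.8   5.9]
80.0 [-18.    9.6]
72.0 [-16.5  12. ]
64.0 [-14.7  14.2]
56.0 [-12.6  16.1]
48.0 [-10.2  17.7]
40.0 [-7.7 18.9]
32.0 [-5.  19.8]
24.0 [-2.2 20.3]
16.0 [ 0.7 20.4]
10.0 [ 2.4 15.1]
5.0 [ 3.2 12.4]
2.0 [2.4 7.3]
```

Run:
```python
from fit import *
p=np.array([.5745,.128,1.051]);o=get_obs()
H=np.array([-.07,-.105])
def T(th,d,r=.160):
    f=np.pi/2+th;return loc(p,np.r_[H+r*np.array([np.cos(f),np.sin(f)])+d*np.array([-np.sin(f),np.cos(f)]),0])[:2]*1000
ths=np.radians(np.r_[94.6,94.6,90,82,74,66,58,50,42,34,26,18,10,5,2])
ds=np.r_[.028,[.022]*14]
c=o["eef_pos"][:2]*1000
for th,d in zip(ths,ds):
    t=T(th,d);print(round(np.degrees(th),1),(t-c).round(1),(t/1000).round(4));c=t
```

```text
94.6 [-16.1  -5.6] [ 0.5881 -0.1416]
94.6 [-5.4  2.6] [ 0.5827 -0.1391]
90.0 [-12.2   4.4] [ 0.5705 -0.1347]
82.0 [-20.3   9.9] [ 0.5502 -0.1248]
74.0 [-18.7  12.6] [ 0.5315 -0.1123]
66.0 [-16.8  15.1] [ 0.5148 -0.0972]
58.0 [-14.5  17.2] [ 0.5003 -0.0799]
50.0 [-12.   19.1] [ 0.4883 -0.0608]
42.0 [-9.2 20.6] [ 0.4791 -0.0403]
34.0 [-6.2 21.7] [ 0.4729 -0.0186]
26.0 [-3.2 22.3] [0.4698 0.0037]
18.0 [-0.  22.5] [0.4697 0.0262]
10.0 [ 3.1 22.3] [0.4729 0.0485]
5.0 [ 3.5 13.6] [0.4764 0.0622]
2.0 [2.7 8. ] [0.4791 0.0702]
```

carry_out(rows="-16 -6 0 0;-5.5 2.5 0 0;-12 4.5 0 0;-20 10 0 0;-18.5 12.5 0 0;-17 15 0 0;-14.5 17 0 0;-12 19 0 0;0 0 0 0")

```text
t: 30.08
eef_pos: [0.4882, -0.0601, 0.0407]
tool_rot: [-0.0, 0.968, -0.252, -0.0]
contact_force: [-0.2, -0.5, -0.2]
gripper_width: -0.002
grasp_force: 0.0
```

Run:
```python
from fit import *
p=np.array([.5745,.128,1.051]);o=get_obs();print(o["q"].round(2),topress(p,o["eef_pos"]))
for n in("scene","side"):
    c=cam(n)
    for r in place_of(n,"keeper_end")[:2]:
        w=topress(p,ray(c,r["centre"],.046))-[-.07,-.105];print(w,np.degrees(np.arctan2(w[1],w[0]))-90,r["confidence"])
```

```text
[ 0.12  0.47 -0.15  2.12  0.13  0.56 -2.21] [-0.20614108 -0.01849744]
[-0.14501075  0.1112062 ] 52.51603316694474 0.57
[-0.1352175   0.11844245] 48.783578155698365 0.96
```

Keeper follows (~50°). Continue.

carry_out(rows="-9 20.5 0 0;-6.5 21.5 0 0;-3 22 0 0;0 22.5 0 0;3 22 0 0;3.5 13.5 0 0;2.5 8 0 0;0 0 0 0")

```text
t: 31.28
eef_pos: [0.48, 0.0685, 0.0402]
tool_rot: [-0.0, 0.967, -0.254, 0.0]
contact_force: [-0.2, -1.1, -0.1]
gripper_width: 0.005
grasp_force: 0.0
```

carry_out(rows="1 2 0 0;1 2 0 0;0 0 0 0")

```text
t: 31.65
eef_pos: [0.4817, 0.0722, 0.0403]
tool_rot: [0.0, 0.967, -0.254, 0.0]
contact_force: [0.3, -0.9, -0.4]
gripper_width: 0.001
grasp_force: 0.1
```

Run:
```python
from fit import *
p=np.array([.5745,.128,1.051]);o=get_obs();print(topress(p,o["eef_pos"]))
for n in("scene","side"):
    c=cam(n)
    for r in place_of(n,"keeper_end")[:2]:
        w=topress(p,ray(c,r["centre"],.046))-[-.07,-.105];print(w,np.degrees(np.arctan2(w[1],w[0]))-90,r["confidence"])
```

```text
[-0.09454561  0.05281874]
[-0.00473727  0.17306261] 1.5679736424697381 0.61
[-0.00038829  0.18219364] 0.12210937955885015 0.62
```

carry_out(rows="1 1.7 0 0;1 1.7 0 0;0 0 0 0")

```text
t: 32.22
eef_pos: [0.4838, 0.0761, 0.0403]
tool_rot: [-0.0, 0.967, -0.254, 0.0]
contact_force: [0.5, 0.0, -0.1]
gripper_width: 0.001
grasp_force: 0.0
```

carry_out(rows="1 1.7 0 0;1 1.7 0 0;0 0 0 0")

```text
t: 32.6
eef_pos: [0.4841, 0.0766, 0.0401]
tool_rot: [0.002, 0.967, -0.255, -0.001]
contact_force: [-4.7, -7.2, 6.8]
gripper_width: 0.003
grasp_force: 4.2
```

carry_out(rows="-3 -5 0 0;-7 -12 0 0;-10 -17 0 0;0 0 40 0;0 0 60 0;0 0 60 0;0 0 60 0;0 0 20 0;0 0 0 0")

```text
t: 33.72
eef_pos: [0.466, 0.0443, 0.2816]
tool_rot: [-0.001, 0.967, -0.254, 0.002]
contact_force: [0.0, -0.3, -1.3]
gripper_width: 0.003
grasp_force: 0.0
```

```bash
sed -i 's/1.65,.5094/0.0,.5094/' st.py; python3 st.py .575 .130; python3 -c "
from h import *
for n in('scene','side'):
    c=cam(n)
    for r in place_of(n,'plunger_top')[:1]: print(n,ray(c,r['centre'],.228),r['confidence'])
    cv2.imwrite(f'pics/{n}4.png',c['img'])
a=cv2.imread('pics/scene4.png');b=cv2.imread('pics/side4.png')
cv2.imwrite('pics/m4.png',np.hstack([cv2.resize(a[150:330,220:420],(400,360)),cv2.resize(b[190:370,220:420],(400,360))]))"
```

```text
[0.466  0.0443 0.2816] [ 0.03 -0.33 -1.31] 33.725
[ 0.5737  0.1289  1.0586 -0.0079  0.5758  0.1324] [('tin', [0.3, 4.6]), ('lid_top', [0.7, 1.4]), ('tin', [0.9, 2.2]), ('lid_top', [2.0, 0.5]), ('tin', [-2.9, -0.7]), ('tin', [0.0, 3.2]), ('lid_top', [3.3, 0.4]), ('tin', [3.1, 1.0]), ('lid_top', [1.0, -0.3]), ('tin', [0.7, 1.5])]
tin in press [0.0044 0.001 ] [ 0.004  -0.0001] tcp [-0.1265  0.0526]
side [0.57674075 0.12451429 0.228     ] 0.91
```

View pics/m4.png

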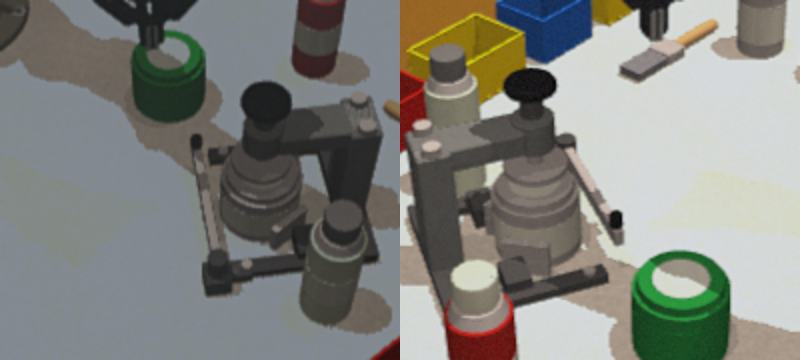

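The picture shows the keeper shut across the mouth behind the tin (197,140)→(215,270 in the crop), and the tin under the pad. Now the plunger.

carry_out(rows="25 19 0 0;28 22 0 0;28 22 0 0;28 21 0 0;0 0 -20 0;0 0 -20 0;0 0 -8 0;0 0 0 0")

```text
t: 37.33
eef_pos: [0.5745, 0.129, 0.232]
tool_rot: [0.0, 0.967, -0.254, -0.0]
contact_force: [-0.7, -0.8, 0.1]
gripper_width: -0.002
grasp_force: 0.0
```

carry_out(rows="0 0 -5 0;0 0 -5 0;0 0 -5 0;0 0 -5 0;0 0 -5 0;0 0 -3 0;0 0 -3 0;0 0 -2 0;0 0 0 0")

```text
t: 38.45
eef_pos: [0.5755, 0.1294, 0.2012]
tool_rot: [-0.001, 0.967, -0.254, 0.001]
contact_force: [-2.8, -1.2, 11.3]
gripper_width: -0.001
grasp_force: 5.5
```

carry_out(rows="0 0 -2 0;0 0 -1 0;0 0 0 0")

```text
t: 38.83
eef_pos: [0.5755, 0.1294, 0.2]
tool_rot: [-0.001, 0.967, -0.254, 0.001]
contact_force: [-7.4, -2.7, 23.6]
gripper_width: 0.007
grasp_force: 11.6
```

carry_out(rows="0 0 -1 0;0 0 -1 0;0 0 0 0")

```text
t: 39.2
eef_pos: [0.5756, 0.1294, 0.1999]
tool_rot: [-0.001, 0.967, -0.254, 0.002]
contact_force: [-13.3, -4.4, 34.7]
gripper_width: -0.002
grasp_force: 17.9
```

carry_out(rows="0 0 -0.5 0;0 0 4 0;0 0 10 0;0 0 15 0;0 0 20 0;0 0 30 0;-25 -20 20 0;-30 -25 0 0;-30 -25 0 0;0 0 0 0")

```text
t: 40.45
eef_pos: [0.488, 0.0569, 0.2929]
tool_rot: [0.001, 0.967, -0.255, -0.0]
contact_force: [1.2, 0.5, 0.2]
gripper_width: -0.002
grasp_force: 0.0
```

```bash
python3 -c "
import re;s=open('st.py').read();open('st2.py','w').write(s.replace('\"wrist\"))','\"wrist\"),.0795)'))"; python3 st2.py .575 .130; python3 -c "
from h import *
for n in('scene','side'):
    c=cam(n)
    for t,z in(('plunger_top',.228),('keeper_end',.046)):
        for r in place_of(n,t)[:1]: print(n,t,r['centre'],ray(c,r['centre'],z),r['confidence'])
    cv2.imwrite(f'pics/{n}5.png',c['img'])
a=cv2.imread('pics/scene5.png');b=cv2.imread('pics/side5.png')
cv2.imwrite('pics/m5.png',np.hstack([cv2.resize(a[150:330,220:420],(400,360)),cv2.resize(b[190:370,220:420],(400,360))]))"
```

```text
[0.488  0.0569 0.2929] [1.24 0.54 0.22] 40.45
[ 0.5732  0.1281  1.071  -0.0191  0.5766  0.1318] [('tin', [0.5, 3.9]), ('lid_top', [-1.4, 4.3]), ('tin', [2.5, -1.5]), ('lid_top', [-0.8, -1.2]), ('tin', [0.1, 3.3]), ('tin', [-1.2, 4.5]), ('lid_top', [1.2, -0.4]), ('tin', [-1.1, -1.3]), ('lid_top', [1.7, 2.1]), ('tin', [-1.5, 0.2])]
tin in press [0.0044 0.    ] [ 0.0049 -0.0012] tcp [-0.1047  0.0398]
scene plunger_top [354.6, 194.5] [0.56518772 0.1412682  0.228     ] 0.61
scene keeper_end [317.9, 224.4] [0.47047734 0.10891806 0.046     ] 0.69
side plunger_top [286.0, 226.1] [0.58125542 0.11573168 0.228     ] 0.6
side keeper_end [325.6, 309.1] [0.47261693 0.11528561 0.046     ] 0.8
```

View pics/m5.png

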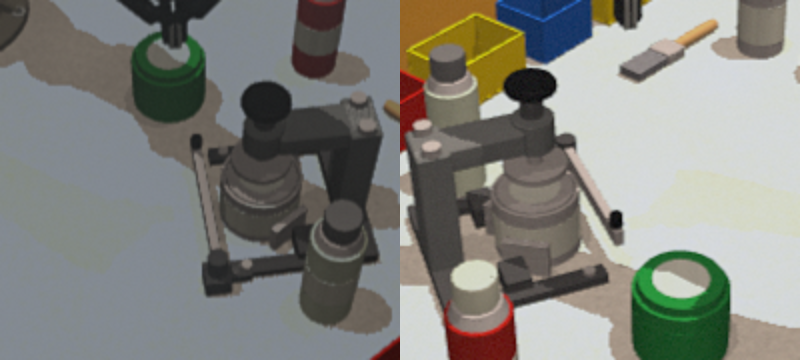

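The lid is now flush with the rim, the plunger head is back up at (530,85), and the keeper is shut.

```bash
python3 -c "
from station import *
print(hand_in())"
```

```text
the job is handed in; nothing more can be done
None
```

The tin is in the V of the press with its lid pushed home, the keeper is shut behind it, and the plunger has sprung back up; I handed the job in at about 43 s, and no verdict came back.

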